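Lift the split retaining ring out of the turntable hub's groove

ROBOT

A 6-joint arm with a two-finger parallel gripper is mounted at the origin on the work surface. World frame = base frame: x ahead of the robot, y to its left, z up, the work surface at z = 0. Lengths are in m, angles in degrees, forces in N, time in s.
With the tool pointing down it reaches from about 0.3 to 0.75 m from the base axis. Payload 8.5 kg.
Tool frame: the origin (TCP) lies at the centre of the arm's flange, where the gripper is bolted on; the fingertips stand 173 mm ahead of it and the grasp point (between the pads) lies env.pinch_z ahead of it (env.pinch_z is the distance from the TCP to the grasp point, in m); z points along the fingers, y is the line along which they close (so a half turn about z gives the same grasp; the last joint's range is limited). The gripper opens to 85 mm and grips with 20 to 120 N. Pads are 22 mm wide; open, the fingers measure 114 mm over their backs; the gripper's body (76 mm by 85 mm) begins 54 mm behind the grasp point. The pads swing forward as they close: fully open they stand 13 mm farther back than shut.
Start: joints at [63.524, 21.807, 74.336, -0, 83.858, -12.336], TCP at [0.134, 0.533, 0.405] pointing down, gripper open.
Joint ranges: [-178.18, 178.18], [-50.72, 133.34], [12.68, 142.11], [-81.47, 261.47], [9.98, 163.14], [-165.26, 165.26]. Speed limits (degrees/s): [136.94, 136.94, 180, 180, 180, 180].

INTERFACE

Orientations are given as a 3x3 rotation matrix whose columns are the frame's x, y, z axes.
In Python, from rig import env, get_image, job, spotter gives the robot as it stands. The module is installed in compiled form; this text tells all that it offers.
- The arm moves only by the shell command python3 -m creep 'ROWS' [FORCE]. ROWS is text: rows parted by semicolons, each of 7 numbers parted by spaces: the turn, a rotation vector about the tool's x, y, z in units of 8 degrees (1.0 is 8 degrees), then the shift along the tool's x, y, z in units of 30 mm (1.0 is 30 mm), then the finger opening in mm, from 0 to 85.4. A call has 1 to 12 rows; each row is the pose to reach, as a shift and turn from the pose commanded when the call began, along the tool's axes at that moment; what a row does not reach only later rows make up. A row lasts 1/10 s, in which the tool goes at most 50 mm and 8.59 degrees, less where a joint would pass 70% of its speed; a pose out of reach is approached as far as the arm can. A call with a gripper value outside its range is refused whole. The fingers move at their own pace and stop on an object; FORCE is the grip in N (left out, the last holds). Time passes only in rows, so rows that repeat a pose let the fingers close. It gives the time, the measured TCP pose, the force, the opening and the grip force at its end, in the units of the state.
- env.observe(): the state, without advancing time (a new reading comes with each control period).
- get_image(name): name is "scene" or "side" or "wrist"; returns a dict with "image" (384x512x3 uint8, blue, green, red), "depth" (384x512 float32, m along the optical axis (not along the pixel's ray), 0 where there is no reading), "intrinsics" (3x3 intrinsics, pixels), "view" (4x4, takes a point from world to camera coordinates). Camera axes: x right, y up, looking along -z (the intrinsics and any distortion apply to the point x, -y, -z); pixel columns grow to the right and rows downward; lengths in m; the calibration is good to about 2 mm. A picture is of the moment at which its call begins.
- job.close_job(): hands the job in; it is judged then, once.
Trained networks look in a picture, given as the dict that the camera call returned (one of the last four; its "shot" number tells which), for a name from the list of things; names that differ only in an ending like _2 or _b are one class to them, and where a whole thing is asked for, a point or a joint stands for the part that bears it (a point fixed in the world has none). Each returns a list of dicts, best first, with "p" (0 to 1); they miss things now and then, are a little off and sometimes report something else, mostly with a low value. They report only what shows in the picture. A call takes as long as a camera call. They do not tell look-alikes from the thing itself.
- spotter.boxes_of(label, picture): "xy" ([column, row] in pixels, amid what is visible of it).
The state is a dict: "time_s": time; "q": joint angles; "qvel": joint speeds; "joint_efforts": joint torques, N m; "position": TCP position; "tool_rot": TCP orientation; "ft_force": force on the tool from outside, world axes, zero at the start; "wrist_torque": the same for the moment, N m; "grip_width": finger opening in m; "gripper_force": force on a finger pad.
Only numpy, scipy, OpenCV 4.12 (cv2) and the standard library are available. Lean on these libraries where they do the work, as an engineer would, in place of code of your own. Each camera call takes 0.05 s, during which the arm holds its last target. There are 200 camera calls.

TASK

The turntable is due for a wash, so free its platter: take the hooked pick from its wooden stand, slip its foot into the pocket under the end of the split steel ring and gently lift that end until the whole ring has snapped up out of its groove. Leave the ring lying loose on top of the spring balls, still around the hub, touch it with nothing but the pick, do not force anything, stand the pick back in its stand and leave everything else where it is.

Things in the scene. Friction and masses are not known exactly. Their poses are not given: they have to be found in the camera images.
- turntable: Fixed grey plastic turntable (it does not turn). Origin on its axis at the table surface, z up. Flat round platter, radius 170 mm, top 30 mm above the origin. In its middle a round hub, slippery, radius 29 mm, top 55 mm above the origin. Angles are counter-clockwise from its own +x, seen from above.
- seat (a point): Centre of the ring's seat: a flange around the hub, outer radius 45 mm, 5 mm high, top (this height) 35 mm above the table. It is cut away down to the platter from 198 to 226 degrees, where the pocket is.
- pocket (a point): Middle of the pocket's floor (radius 37 mm, 212 degrees, at platter height). The pocket is open outwards, covered by the ring's end, 5 mm high under it, 18 mm wide there, and reaches in to the hub wall at radius 29 mm.
- ball (a point): Centre of the spring ball at 107 degrees; two more are at 240 and 317 degrees. Steel, slippery, radius 2.5 mm, centres 40.5 mm above the table, half out of the hub wall when free. They press on the ring's inner top edge and are the top of the groove. Each gives way inwards (some 3 to 5 N sideways) as the ring is pulled up past it, then springs back out below the ring.
- ring: Flat stiff split steel ring (C shape), outer radius 44 mm, inner 30 mm, 4 mm thick, about 45 g. Origin: centre of its underside, z up. Its 40 degree gap faces its own -x; its ends are at 160 and 200 degrees. It starts flat on the seat under the balls, axes along the turntable's. Lifted by one end it passes the balls one by one; free, it lies on the balls about 8 mm higher.
- ring_pick_end (a point): Point under the ring's end over the pocket, mid-width (radius 37 mm, 208 degrees in the ring's frame), on the underside. Raised about 8 to 20 mm with a few newtons, it brings the rest of the ring out.
- ring_other_end (a point): Point under the ring's other end (radius 37 mm, 152 degrees), on the underside.
- ring_back (a point): Point under the ring's back, opposite the gap (radius 37 mm, 0 degrees), on the underside.
- pick: Upright hooked pick, 80 g, +x the way its foot points. Foot 3 mm thick, 6 wide, x -2.5 to +11 mm; its sole is 0 to 10 mm below the origin: it telescopes, set stiffly, differently each time, not reported, so feel for it. Rod 5 x 5 mm; sleeve 8 x 8 from z = 16 mm; plug radius 10.5, z 38 to 50; collar 30 x 30, z 50 to 54; wooden handle 16 x 16 (faces along x, y), z 54 to 110.
- stand: Fixed square wooden block 60 x 60 mm, 64 mm high, origin at the centre of its underside, with an upright through hole of diameter 26 mm and chamfered mouth on its axis. The pick hangs in it by its collar, plug in the hole, foot down, any way round, its origin 14 mm above the table.
- jug: Bystander: small steel jug 110 mm high, radius about 36 mm, on the platter. Origin: centre of its underside.
- mug: Bystander: white ceramic mug 85 mm high, radius 37 mm, on the platter. Origin: centre of its underside.
- tub: Bystander: lidded plastic tub 65 mm high, radius 39 mm, on the platter. Origin: centre of its underside.
- stirrer: Bystander: flat bamboo stirrer 150 x 12 x 5 mm lying on the platter. Origin: centre of its underside.
- bowl: Bystander: terracotta bowl 50 mm high, rim radius 55 mm, on the table. Origin: centre of its underside.
Not all that is in view belongs to the job. Leave any black or red look-alike of the pick alone.

How it is judged (in metres and radians):
On the way, in this order (a step that is already met when the one before it is completed fails the run):
1. the ring's end over the pocket is held up on the pick, at least 4 mm off its seat (z of ring_pick_end in the frame of turntable above 0.039 m and contact force between pick and ring above 0.3 N), for 0.02 s.
2. the whole ring is up out of its groove: both ends and the back at least 5 mm off the seat (z of each of ring_pick_end, ring_other_end, ring_back in the frame of turntable above 0.04 m), for 0.1 s.
At the end, for the whole second after the job is handed in: The ring lies at rest around the hub (within 8 mm of the axis, no higher than 55 mm) with both ends and its back at least 5 mm above the seat, and the pick stands at rest upright in the stand (within 6 mm of its axis, collar down to within 3 mm, tilted less than 0.1 rad) (all of step 2 and horizontal distance between ring and turntable below 0.008 m and height (world z) of ring below 0.055 m and linear speed of each of ring, pick below 0.02 m/s and horizontal distance between pick and stand below 0.006 m and height (world z) of pick below 0.017 m and angle between pick's own z axis and vertical below 0.1 rad); the robot touches nothing.
It fails at once if the pick pressed against the turntable with more than 18 N (contact force between pick and turntable above 18 N).
It fails at once if the pick forced against the ring with more than 18 N (contact force between pick and ring above 18 N).
It fails at once if the ring touched by the fingers or the arm (contact force between any of the fingers, the arm and ring above 0.5 N).
It fails at once if the ring pulled off the hub (horizontal distance between ring and turntable above 0.02 m).
It fails at once if a bystander shifted by more than 15 mm or tipped (distance of any of jug, mug, tub, stirrer, bowl from where it was at the start of the episode above 0.015 m or angle between any of jug, mug's own z axis and vertical above 0.3 rad).
It also fails if it takes over 72 s, if anything falls off the work surface, if the arm or the gripper's body presses on something with over 40 N, if the wrist force passes 120 N, or if a joint passes its speed limit or range.

## Working session

There is one attempt and no reset: what is moved stays moved. The work goes in short steps, Python scripts to look and compute and a shell command to move; the robot and the scene stay as the last step left them, time stands still between calls to the robot, and variables do not carry over. Pictures are saved under pics/ and viewed, at most 10 in all, crops included, and the job is handed in when it is done.

```bash
mkdir -p pics; cat > h.py <<'E'
import numpy as np, cv2
from rig import env, get_image, job, spotter
def deproj(p,u,v,z=None):
    K=np.array(p["intrinsics"]);V=np.array(p["view"]);I=np.linalg.inv(V)
    r=np.array([(u-K[0,2])/K[0,0],-(v-K[1,2])/K[1,1],-1.0])
    if z is None:
        d=p["depth"][int(round(v)),int(round(u))]; return (I@np.append(r*d,1))[:3]
    o=I[:3,3];w=I[:3,:3]@r
    return o+w*(z-o[2])/w[2]
def proj(p,X):
    K=np.array(p["intrinsics"]);c=np.array(p["view"])@np.append(X,1)
    return np.array([K[0,0]*c[0]/-c[2]+K[0,2],K[1,1]*-c[1]/-c[2]+K[1,2]])
def units(target,R=None):  # world target TCP -> tool shift units
    s=env.observe();return np.array(s["tool_rot"]).T@(np.array(target)-np.array(s["position"]))/0.03
E
cat > a.py <<'E'
from h import *
np.set_printoptions(precision=4,suppress=True)
s=env.observe();print(s["time_s"],s["position"],s["tool_rot"],env.pinch_z,s["ft_force"])
ims=[]
for n in ["scene","side","wrist"]:
    p=get_image(n);ims.append(p["image"].copy())
    print(n,np.linalg.inv(np.array(p["view"]))[:3,3])
    for l in ["turntable","seat","pocket","ball","ring","ring_pick_end","ring_other_end","ring_back","pick","stand","jug","mug","tub","stirrer","bowl"]:
        for d in spotter.boxes_of(l,p)[:3]:
            if d["p"]>.2:
                u,v=d["xy"];print(l,round(d["p"],2),np.round(d["xy"]),deproj(p,min(u,511),min(v,383)))
    cv2.imwrite(f"pics/{n}0.png",p["image"])
cv2.imwrite("pics/ss.png",cv2.resize(np.vstack(ims[:2]),(800,1200))[:600]) 
E
python3 a.py
```

```text
0.0 [0.1343 0.5333 0.4041] [[-0.9697  0.2443 -0.0007]
 [ 0.2443  0.9697 -0.0013]
 [ 0.0003 -0.0014 -1.    ]] 0.1547 [-0.5483  1.1397 -0.2397]
scene [1.3614 0.1747 0.9279]
turntable 0.77 [269. 220.] [0.632  0.0058 0.0319]
seat 0.59 [267. 221.] [0.6372 0.0021 0.032 ]
pocket 0.86 [270. 222.] [0.6364 0.0096 0.0314]
pocket 0.6 [273. 217.] [0.6256 0.0132 0.0369]
ball 0.61 [265. 221.] [ 0.6352 -0.0045  0.0289]
ring 0.81 [274. 216.] [0.6209 0.0171 0.0371]
ring_pick_end 0.57 [268. 215.] [ 0.6199 -0.0018  0.0362]
ring_other_end 0.78 [272. 214.] [0.621  0.0095 0.0444]
ring_back 0.57 [270. 217.] [0.6255 0.0076 0.0378]
pick 0.72 [162. 185.] [ 0.6223 -0.29    0.0738]
pick 0.67 [167. 159.] [ 0.5283 -0.3157  0.0788]
pick 0.66 [146. 140.] [ 0.4667 -0.4079  0.0753]
stand 0.8 [168. 168.] [ 0.5433 -0.3071  0.0592]
jug 0.77 [308. 215.] [0.6736 0.1078 0.1292]
mug 0.63 [319. 185.] [0.5025 0.1108 0.0586]
mug 0.25 [281. 178.] [ 0.4748 -0.      0.0304]
tub 0.69 [234. 213.] [ 0.6838 -0.0712  0.093 ]
tub 0.61 [320. 184.] [0.4994 0.1125 0.0606]
stirrer 0.69 [306. 216.] [0.6693 0.1034 0.1179]
stirrer 0.54 [275. 1
[... 680 characters left out ...]
 [265. 199.] [ 0.5763 -0.0267  0.0392]
ring_other_end 0.61 [264. 210.] [ 0.5536 -0.0461  0.0292]
ring_back 0.73 [267. 197.] [ 0.5837 -0.0248  0.0397]
ring_back 0.31 [225. 214.] [0.4711 0.0014 0.0355]
pick 0.89 [387. 307.] [ 0.5314 -0.4248  0.0611]
pick 0.86 [311. 258.] [ 0.5101 -0.2432  0.0622]
pick 0.66 [344. 275.] [ 0.5117 -0.3301  0.0877]
stand 0.86 [342. 291.] [ 0.4962 -0.3421  0.0617]
jug 0.97 [252. 150.] [0.6259 0.0788 0.1056]
mug 0.59 [215. 168.] [0.5108 0.0826 0.107 ]
tub 0.72 [305. 185.] [ 0.6401 -0.095   0.0922]
stirrer 0.59 [226. 217.] [ 0.4679 -0.0055  0.033 ]
bowl 0.94 [177. 137.] [0.5754 0.3582 0.0176]
bowl 0.69 [265. 210.] [ 0.5552 -0.0483  0.0297]
wrist [0.0666 0.5499 0.3745]
```

```bash
python3 - <<'E'
import cv2,numpy as np
a=cv2.imread("pics/scene0.png")[110:260,110:430];b=cv2.imread("pics/side0.png")[110:360,150:430]
cv2.imwrite("pics/v1.png",np.vstack([cv2.resize(a,(640,300),interpolation=cv2.INTER_CUBIC)]))
cv2.imwrite("pics/v2.png",cv2.resize(b,(672,600),interpolation=cv2.INTER_CUBIC))
E
```

```text
(no output)
```

View pics/v2.png

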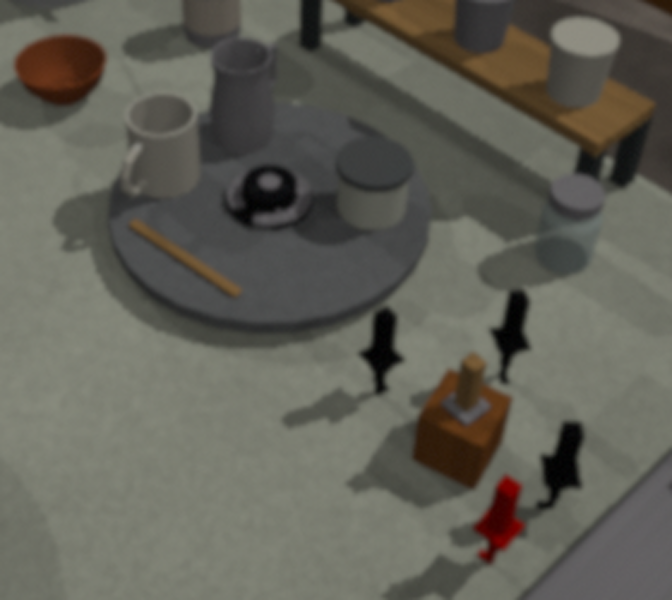

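View pics/v1.png

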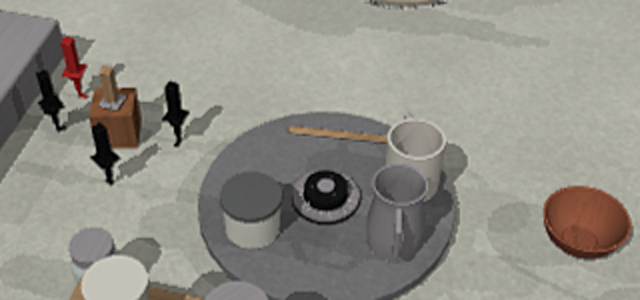

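The side view shows the wooden-handled pick in its stand near crop (470,400). Black look-alikes stand around it at (383,350), (512,335) and (562,465), with a red one at (500,515). The ring sits around the black hub at (268,195), with a dark gap at about (243,212). I'll go above the stand for a close look.

```bash
python3 - <<'E'
from h import *
print(units([0.47,-0.29,0.40]))
E
```

```text
[-17.55326178 -23.87896703   0.15776181]
```

```bash
python3 -m creep '0 0 1 -1.5 -1.8 0 85;0 0 2 -3 -3.6 0 85;0 0 3 -4.5 -5.4 0 85;0 0 4 -6 -7.2 0 85;0 0 5 -7 -8.6 0 85;0 0 6 -8 -10 0 85;0 0 7 -9 -11.4 0 85;0 0 8 -10 -12.8 0 85;0 0 9 -11 -14.2 0 85;0 0 10 -12 -15.6 0 85;0 0 11 -13 -17 0 85;0 0 11.5 -14 -18.5 0 85'
python3 - <<'E'
from h import *
print(units([0.45,-0.28,0.42]))
s=env.observe();print(s['q'])
E
```

```text
time_s: 3.6
position: [0.3719, -0.0196, 0.4051]
tool_rot: [[0.283, 0.959, 0.001], [0.959, -0.283, -0.0], [0.0, 0.001, -1.0]]
ft_force: [1.5, 1.3, -0.1]
grip_width: 0.0851
gripper_force: 0.0
[-7.58800579  4.95616901 -0.49317558]
[-2.14051894e+01  3.56533874e+00  9.90275500e+01  8.50292274e-03
  7.73457801e+01 -4.95109619e+00]
```

```bash
python3 -m creep '0 0 0 -1.5 1 0 85;0 0 0 -3 2 0 85;0 0 0 -4.5 3 0 85;0 0 0 -6 4 0 85;0 0 0 -7.5 5 0 85;0 0 0 -9 5.5 0 85;0 0 0 -9.5 5.5 0 85;0 0 0 -9.5 5.5 0 85'
python3 - <<'E'
from h import *
np.set_printoptions(precision=4,suppress=True)
p=get_image("wrist");cv2.imwrite("pics/w1.png",p["image"])
s=env.observe();R=np.array(s["tool_rot"]);I=np.linalg.inv(np.array(p["view"]))
print(s["time_s"],s["q"],"cam in tool",R.T@(I[:3,3]-np.array(s["position"])),R.T@-I[:3,2])
for l in ["pick","stand"]:
  for d in spotter.boxes_of(l,p)[:5]: print(l,d["p"],d["xy"],deproj(p,*d["xy"]))
E
```

```text
time_s: 4.4
position: [0.4506, -0.3406, 0.4037]
tool_rot: [[0.282, 0.96, -0.001], [0.96, -0.282, -0.0], [-0.0, -0.001, -1.0]]
ft_force: [0.1, 1.2, 0.3]
grip_width: 0.0852
gripper_force: 0.0
4.45 [-48.9414  23.235   72.1577   0.0015  84.6607 -32.6596] cam in tool [0.0681 0.0014 0.0306] [-0.2791 -0.0001  0.9603]
pick 0.91 [344.4, 211.0] [ 0.5333 -0.409   0.0849]
pick 0.82 [286.8, 53.6] [ 0.5087 -0.2397  0.111 ]
pick 0.65 [315.2, 139.6] [ 0.5153 -0.3182  0.1129]
pick 0.59 [396.5, 90.6] [ 0.6069 -0.2988  0.0859]
pick 0.58 [281.3, 226.2] [ 0.4613 -0.4083  0.0819]
stand 0.64 [307.5, 127.6] [ 0.5179 -0.3111  0.0673]
```

View pics/w1.png

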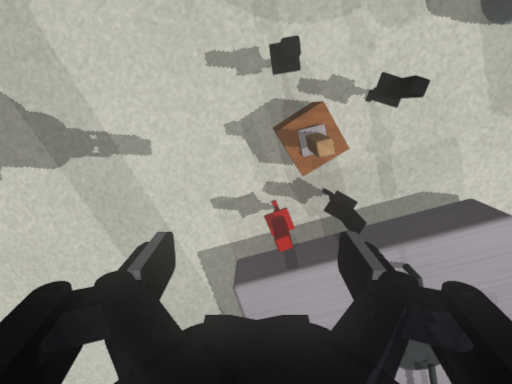

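The wrist view shows the stand at (311,137) with the wooden handle at (320,146). Look-alikes are at (285,55), (400,90), (345,210) and (280,228), and a grey box lies at the bottom. Next is the handle's position and yaw from depth.

```bash
cat >> h.py <<'E'
def cloud(p):
    K=np.array(p["intrinsics"]);I=np.linalg.inv(np.array(p["view"]));d=p["depth"]
    v,u=np.mgrid[:384,:512];c=np.stack([(u-K[0,2])/K[0,0]*d,-(v-K[1,2])/K[1,1]*d,-d,np.ones_like(d)],-1)
    return (c@I.T)[...,:3]
E
python3 - <<'E'
from h import *
np.set_printoptions(precision=4,suppress=True)
p=get_image("wrist");X=cloud(p);print(np.array(p["intrinsics"])[0])
near=(np.hypot(X[...,0]-.515,X[...,1]+.318)<.05)&(p["depth"]>0)
for lo,hi in [(.058,.0655),(.066,.073),(.115,.135)]:
    m=near&(X[...,2]>lo)&(X[...,2]<hi);q=X[m]
    if len(q)>5:
        r=cv2.minAreaRect((q[:,:2]*1000).astype(np.float32));print(lo,len(q),q[:,2].mean(),r)
for uv in [(300,280),(460,230)]: print(X[uv[1],uv[0]])
# image-edge yaw: handle top colour
hsv=cv2.cvtColor(p["image"],cv2.COLOR_BGR2HSV);print(hsv[148,320],hsv[128,308],hsv[125,290])
c=cv2.resize(p["image"][95:185,265:355],(720,720),interpolation=cv2.INTER_CUBIC)[:600];cv2.imwrite("pics/w1c.png",c)
E
```

```text
[277.9603   0.     256.145 ]
0.058 1776 0.0644315018717058 ((520.819580078125, -326.8406982421875), (60.16986083984375, 60.54865264892578), 16.393037796020508)
0.066 445 0.06834411939334696 ((520.65380859375, -326.4725341796875), (59.367637634277344, 57.8760871887207), 16.868680953979492)
0.115 344 0.12365198537164115 ((520.402099609375, -326.5747375488281), (16.304418563842773, 15.830214500427246), 88.4332504272461)
[ 0.4658 -0.4803  0.0804]
[ 0.6629 -0.4713  0.0741]
[ 15 107 165] [ 12 138 139] [12 96 82]
```

View pics/w1c.png

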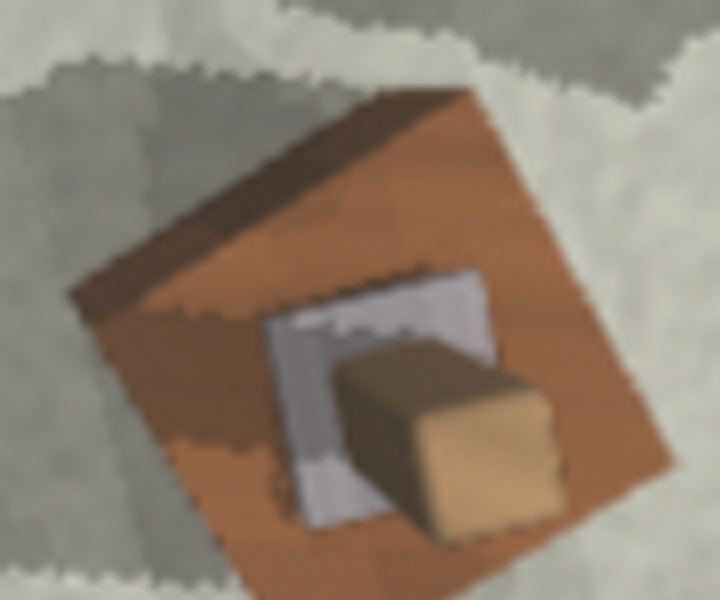

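```bash
python3 - <<'E'
from h import *
print(units([0.5205,-0.3266,0.264]))
E
```

```text
[0.94208359 2.13535023 4.69697473]
```

```bash
python3 -m creep '0 0 -0.9 0.5 1.1 0 50;0 0 -1.85 0.94 2.13 0.5 50;0 0 -1.85 0.94 2.13 1.5 50;0 0 -1.85 0.94 2.13 2.5 50;0 0 -1.85 0.94 2.13 3.3 50;0 0 -1.85 0.94 2.13 4 50;0 0 -1.85 0.94 2.13 4.5 50;0 0 -1.85 0.94 2.13 4.7 50;0 0 -1.85 0.94 2.13 4.7 50' 60
python3 -m creep '0 0 0 0 0 0 30;0 0 0 0 0 0 16;0 0 0 0 0 0 8;0 0 0 0 0 0 8;0 0 0 0 0 0 8' 60
python3 -m creep '0 0 0 0 0 -0.4 8;0 0 0 0 0 -1.2 8;0 0 0 0 0 -2.2 8;0 0 0 0 0 -3.2 8;0 0 0 0 0 -4 8;0 0 0 0 0 -4 8'
```

```text
time_s: 5.5
position: [0.5205, -0.3268, 0.2636]
tool_rot: [[0.022, 1.0, -0.001], [1.0, -0.022, 0.001], [0.001, -0.001, -1.0]]
ft_force: [0.1, -0.3, 0.2]
grip_width: 0.0501
gripper_force: 0.0
time_s: 6.0
position: [0.5204, -0.3276, 0.2647]
tool_rot: [[0.023, 1.0, 0.001], [1.0, -0.023, -0.001], [-0.001, 0.001, -1.0]]
ft_force: [-1.2, 1.6, 5.8]
grip_width: 0.0151
gripper_force: 58.7
time_s: 6.6
position: [0.5202, -0.3276, 0.3878]
tool_rot: [[0.023, 1.0, 0.005], [1.0, -0.023, -0.005], [-0.005, 0.005, -1.0]]
ft_force: [-0.0, -0.1, -1.8]
grip_width: 0.0147
gripper_force: 58.6
```

```bash
python3 - <<'E'
from h import *
ims=[]
for n in ["scene","side"]:
    p=get_image(n);X=np.array([0.5204,-0.3276,0.16]);u,v=np.round(proj(p,X)).astype(int);print(n,u,v,np.array(p["intrinsics"])[0,0],proj(p,X+[0,0,-.03]),proj(p,X+[.011,0,-.03])-proj(p,X+[0,0,-.03]),proj(p,X+[0,.011,-.03])-proj(p,X+[0,0,-.03]))
    c=p["image"][max(v-25,0):v+35,u-30:u+30];ims.append(cv2.resize(c,(400,400*c.shape[0]//c.shape[1]),interpolation=cv2.INTER_CUBIC))
h=min(i.shape[0] for i in ims);cv2.imwrite("pics/foot.png",np.hstack([i[:h] for i in ims]))
E
```

```text
scene 159 134 450.9705351486847 [160.92561015 142.23598734] [-1.62173029  2.55781342] [3.73938829 0.66427679]
side 351 248 474.04920523533514 [348.59177563 258.1533315 ] [ 3.72007215 -2.96071859] [-4.33886886 -3.28738887]
```

View pics/foot.png

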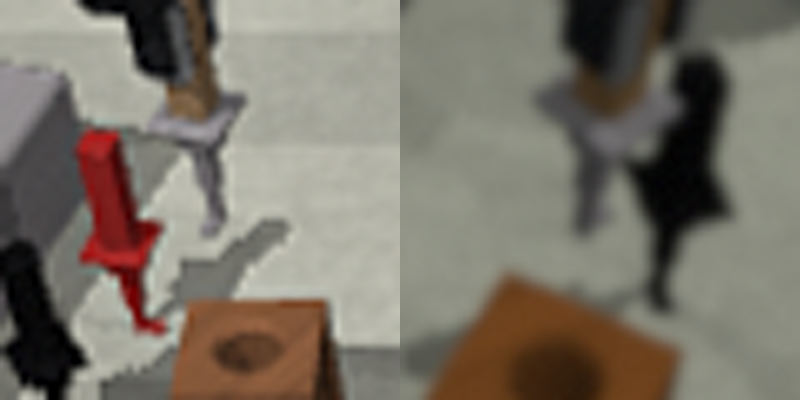

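The crops show the foot pointing to world +x, which is along tool +y. In the scene crop the tip is at about (205,233), and in the side crop at about (602,215). Both match the predicted +x tip. I'll move beside the hub and look.

```bash
python3 -m creep '0 0 0 0.4 0.1 -0.3 8;0 0 0 1.2 0.4 -0.6 8;0 0 -0.5 2.2 0.7 -1 8;0 0 -1 3.2 1 -1 8;0 0 -1.5 4.2 1.3 -1 8;0 0 -2 5.2 1.6 -1 8;0 0 -2.3 6.2 1.9 -1 8;0 0 -2.3 7.1 2.2 -1 8;0 0 -2.3 7.7 2.4 -1 8;0 0 -2.3 8 2.5 -1 8;0 0 -2.3 8 2.5 -1 8'
python3 - <<'E'
from h import *
np.set_printoptions(precision=4,suppress=True)
p=get_image("wrist");cv2.imwrite("pics/w2.png",p["image"]);np.save("w2.npy",cloud(p))
X=cloud(p);m=(X[...,2]>.049)&(X[...,2]<.06)&(np.hypot(X[...,0]-.605,X[...,1]+.005)<.06)&(p["depth"]>0)
q=(X[m][:,:2]*1000).astype(np.float32);print(len(q),X[m][:,2].mean(),cv2.minEnclosingCircle(q))
for l in ["pocket","ring_pick_end","ring_other_end","ring_back","seat"]:
  for d in spotter.boxes_of(l,p)[:2]: print(l,d["p"],d["xy"],deproj(p,*d["xy"]))
s=env.observe();print(s["ft_force"],s["q"])
E
```

```text
time_s: 7.8
position: [0.6011, -0.0883, 0.4133]
tool_rot: [[-0.295, 0.955, -0.001], [0.955, 0.295, 0.0], [0.001, -0.001, -1.0]]
ft_force: [0.0, -1.1, -1.7]
grip_width: 0.0152
gripper_force: 58.6
2229 0.055914058481121964 ((609.7180786132812, -13.125468254089355), 51.2504997253418)
pocket 0.96 [258.5, 91.6] [ 0.5787 -0.0062  0.0549]
ring_pick_end 0.95 [291.2, 100.5] [ 0.6167 -0.0044  0.055 ]
ring_other_end 0.58 [294.8, 96.3] [0.619  0.001  0.0557]
ring_other_end 0.35 [257.8, 93.9] [ 0.5786 -0.0088  0.056 ]
ring_back 0.84 [298.1, 97.0] [0.6249 0.0025 0.0397]
ring_back 0.51 [256.8, 93.6] [ 0.5775 -0.0088  0.0553]
seat 0.68 [256.6, 92.4] [ 0.5769 -0.0076  0.055 ]
[ 0.658   0.7202 -0.4402] [-19.7036  27.3861  63.6302  -0.005   88.993  -36.6952]
```

View pics/w2.png

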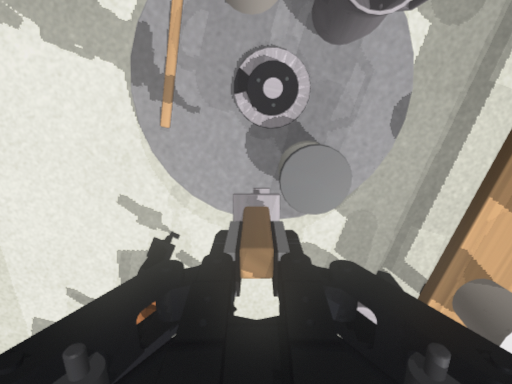

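The wrist view shows the hub at (272,88) and the ring gap on its left at (242,80). The stirrer is at (172,60), the tub at (315,178) and the jug at top right. I'll fit the hub and gap angles.

```bash
cat > gap.py <<'E'
from h import *
np.set_printoptions(precision=4,suppress=True,linewidth=200)
from scipy.optimize import least_squares
img=cv2.imread("pics/w2.png");p=get_image("wrist")  # same pose: calibration
X=np.load("w2.npy")
m=(X[...,2]>.0535)&(X[...,2]<.059)&(np.hypot(X[...,0]-.605,X[...,1]+.005)<.06)
n,l,st,ce=cv2.connectedComponentsWithStats(m.astype(np.uint8));k=1+st[1:,4].argmax();m=l==k
q=X[m];print(len(q),q.mean(0),cv2.minEnclosingCircle((q[:,:2]*1000).astype(np.float32)))
# outer edge circle fit of ring at z=.039 by gradient along rays
g=cv2.cvtColor(img,cv2.COLOR_BGR2GRAY).astype(np.float32)
def samp(c,r,a,z):
    uv=np.array([proj(p,[c[0]+r*np.cos(t),c[1]+r*np.sin(t),z]) for t in a],np.float32)
    return cv2.remap(g,uv[None,:,0],uv[None,:,1],cv2.INTER_LINEAR)[0]
c=q.mean(0)[:2]; a=np.radians(np.arange(0,360,4))
def cost(c): return np.array([samp(c,r,a,.039).mean() for r in (.041,.047)])
best=max(((samp((c[0]+dx,c[1]+dy),.042,a,.039)-samp((c[0]+dx,c[1]+dy),.0465,a,.037)).mean(),dx,dy) for dx in np.arange(-.006,.0065,.001) for dy in np.arange(-.006,.0065,.001))
print("centre by ring",best,c[0]+best[1],c[1]+best[2])
c=np.array([c[0]+best[1],c[1]+best[2]])
for r in (.033,.037,.041):print(r,list(zip(range(120,240,4),samp(c,r,np.radians(np.arange(120,240,4)),.039).astype(int))))
print("cam",np.linalg.inv(np.array(p["view"]))[:3,3])
cv2.imwrite("pics/w2c.png",cv2.resize(img[40:135,225:320],(600,600),interpolation=cv2.INTER_CUBIC))
E
python3 gap.py
```

```text
2177 [0.5926 0.0025 0.0559] ((592.6129150390625, 2.2528836727142334), 28.876066207885742)
centre by ring (np.float32(36.0082), np.float64(0.0), np.float64(-0.002)) 0.5925582009563783 0.0005309740963919149
0.033 [(120, np.int64(131)), (124, np.int64(120)), (128, np.int64(115)), (132, np.int64(115)), (136, np.int64(115)), (140, np.int64(117)), (144, np.int64(115)), (148, np.int64(115)), (152, np.int64(123)), (156, np.int64(124)), (160, np.int64(123)), (164, np.int64(123)), (168, np.int64(96)), (172, np.int64(50)), (176, np.int64(49)), (180, np.int64(49)), (184, np.int64(49)), (188, np.int64(50)), (192, np.int64(49)), (196, np.int64(50)), (200, np.int64(50)), (204, np.int64(112)), (208, np.int64(122)), (212, np.int64(122)), (216, np.int64(120)), (220, np.int64(172)), (224, np.int64(167)), (228, np.int64(171)), (232, np.int64(170)), (236, np.int64(181))]
0.037 [(120, np.int64(150)), (124, np.int64(123)), (128, np.int64(117)), (132, np.int64(116)), (136, np.int64(120)), (140, np.int64(119)), (144, np.int64(122)), (148, np.int64(126)), (152, np.int64(124)), (156, np.int64(125)), (160, np.i
[... 407 characters left out ...]
.int64(188))]
0.041 [(120, np.int64(166)), (124, np.int64(171)), (128, np.int64(174)), (132, np.int64(183)), (136, np.int64(175)), (140, np.int64(168)), (144, np.int64(157)), (148, np.int64(172)), (152, np.int64(166)), (156, np.int64(158)), (160, np.int64(162)), (164, np.int64(149)), (168, np.int64(51)), (172, np.int64(49)), (176, np.int64(50)), (180, np.int64(50)), (184, np.int64(51)), (188, np.int64(53)), (192, np.int64(54)), (196, np.int64(54)), (200, np.int64(53)), (204, np.int64(93)), (208, np.int64(171)), (212, np.int64(173)), (216, np.int64(182)), (220, np.int64(188)), (224, np.int64(184)), (228, np.int64(184)), (232, np.int64(174)), (236, np.int64(176))]
cam [ 0.5808 -0.0235  0.3834]
```

View pics/w2c.png

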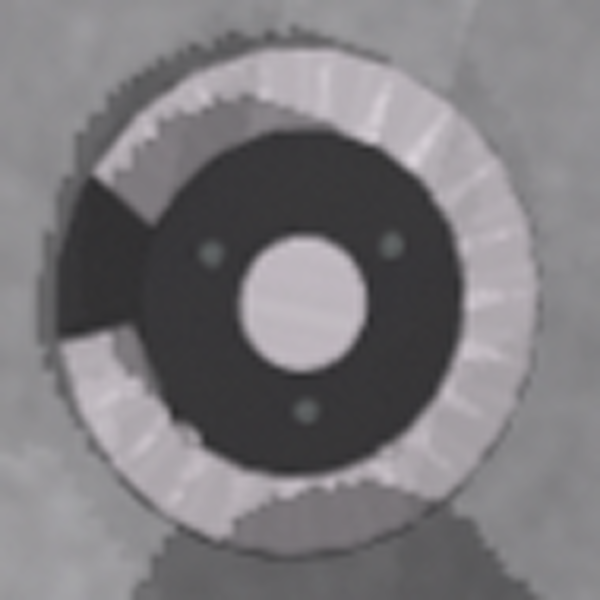

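```bash
python3 - <<'E'
from h import *
X=np.load("w2.npy");print(X[120,166],X[60,172],X[176,315],X[125,208])
print(units([0.5416,-0.0404,0.33]))
s=env.observe();print(s["time_s"],s["ft_force"])
E
```

```text
[ 0.48102475 -0.0695057   0.03714768] [ 0.47368582 -0.00174114  0.03723566] [ 0.661656   -0.07169661  0.09578392] [ 0.53028123 -0.06096181  0.03096878]
[ 2.16458489 -1.39841497  2.79092073]
8.15 [ 0.2469981   0.12406508 -1.61403876]
```

```bash
python3 -m creep '0 0 -0.7 0.5 -0.4 0.3 8;0 0 -1.4 1.1 -0.7 0.8 8;0 0 -2.1 1.7 -1.1 1.5 8;0 0 -2.66 2.16 -1.4 2.3 8;0 0 -2.66 2.16 -1.4 3 8;0 0 -2.66 2.16 -1.4 3.6 8;0 0 -2.66 2.16 -1.4 3.8 8;0 0 -2.66 2.16 -1.4 3.8 8;0 0 -2.66 2.16 -1.4 3.8 8'
python3 - <<'E'
from h import *
F=[]
for i in range(6):
    p=get_image("side");F.append(env.observe()["ft_force"])
print(np.round(F,2),np.round(np.std(F,0),2))
u,v=np.round(proj(p,[.545,-.036,.06])).astype(int);cv2.imwrite("pics/s3.png",cv2.resize(p["image"][v-45:v+35,u-50:u+50],(750,600),interpolation=cv2.INTER_CUBIC))
E
```

```text
time_s: 9.05
position: [0.542, -0.0401, 0.3005]
tool_rot: [[-0.62, 0.785, 0.001], [0.785, 0.62, -0.0], [-0.001, 0.001, -1.0]]
ft_force: [0.6, 0.4, -0.5]
grip_width: 0.0154
gripper_force: 58.6
[[-0.64 -0.36 -1.53]
 [ 0.11  0.11 -0.67]
 [-0.61  0.52 -1.06]
 [-0.12 -0.22 -0.8 ]
 [ 0.29  0.05 -0.14]
 [ 0.44  0.33 -2.  ]] [0.42 0.3  0.6 ]
```

View pics/s3.png

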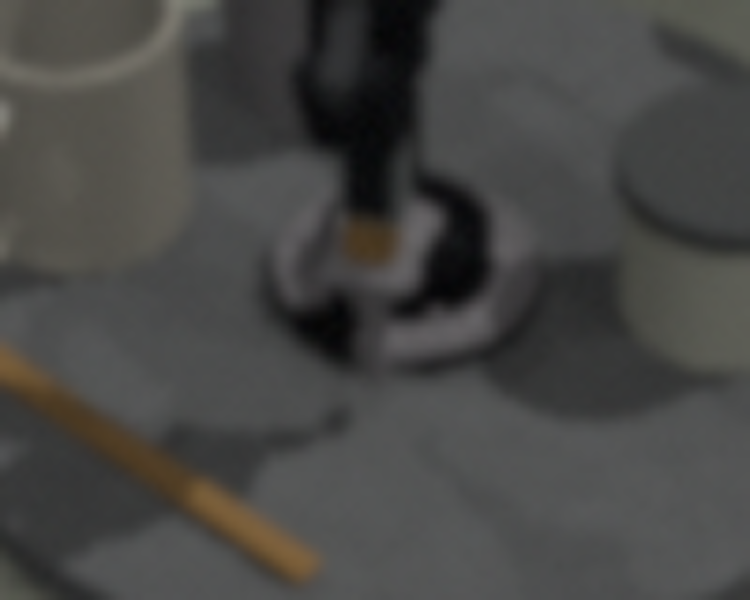

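The side crop shows the pick at (370,340), in front of the ring end just right of the dark gap at (320,320), as wanted. Now I'll feel for the platter.

```bash
cat > chk.py <<'E'
from h import *
import sys
f=[]
s=env.observe();z=s["ft_force"][2];print(round(s["position"][2],4),round(z,2));sys.exit(0 if z<1.7 else 1)
E
python3 -m creep '0 0 0 0 0 0.1 8;0 0 0 0 0 0.2 8;0 0 0 0 0 0.28 8;0 0 0 0 0 0.28 8' && python3 chk.py && python3 -m creep '0 0 0 0 0 0.02 8;0 0 0 0 0 0.04 8' >/dev/null && python3 chk.py && python3 -m creep '0 0 0 0 0 0.02 8;0 0 0 0 0 0.04 8' >/dev/null && python3 chk.py && python3 -m creep '0 0 0 0 0 0.02 8;0 0 0 0 0 0.04 8' >/dev/null && python3 chk.py
```

```text
time_s: 9.75
position: [0.5417, -0.0398, 0.2908]
tool_rot: [[-0.62, 0.784, -0.001], [0.784, 0.62, 0.0], [0.001, -0.001, -1.0]]
ft_force: [0.1, 0.3, -0.2]
grip_width: 0.0154
gripper_force: 58.6
0.2908 -0.16
0.2901 -1.2
0.2889 -1.45
0.2877 -1.6
```

```bash

python3 -m creep '0 0 0 0 0 0.02 8;0 0 0 0 0 0.04 8' >/dev/null && python3 chk.py && python3 -m creep '0 0 0 0 0 0.02 8;0 0 0 0 0 0.04 8' >/dev/null && python3 chk.py && python3 -m creep '0 0 0 0 0 0.02 8;0 0 0 0 0 0.04 8' >/dev/null && python3 chk.py&& python3 -m creep '0 0 0 0 0 0.02 8;0 0 0 0 0 0.04 8' >/dev/null && python3 chk.py&& python3 -m creep '0 0 0 0 0 0.02 8;0 0 0 0 0 0.04 8' >/dev/null && python3 chk.py&& python3 -m creep '0 0 0 0 0 0.02 8;0 0 0 0 0 0.04 8' >/dev/null && python3 chk.py&& python3 -m creep '0 0 0 0 0 0.02 8;0 0 0 0 0 0.04 8' >/dev/null && python3 chk.py
```

```text
0.2865 -0.78
0.2853 -1.67
0.2841 -1.46
0.2831 4.92
```

```bash
cat > chr.py <<'E'
from h import *
import sys
s=env.observe();f=np.array(s["tool_rot"]).T@np.array(s["ft_force"]);d=np.array(s["position"])-[.5926,.0018,0]
print("r %.4f z %.4f ang %.1f tool f"%(np.hypot(*d[:2]),d[2],np.degrees(np.arctan2(d[1],d[0]))%360),f.round(2));sys.exit(0 if np.abs(f).max()<3.5 else 1)
E
python3 -m creep '0 0 0 0 0 -0.045 8;0 0 0 0 0 -0.045 8' && python3 chr.py && python3 -m creep '0 0 0 0 0.07 0 8;0 0 0 0 0.14 0 8;0 0 0 0 0.21 0 8;0 0 0 0 0.28 0 8' >/dev/null && python3 chr.py && python3 -m creep '0 0 0 0 0.05 0 8;0 0 0 0 0.1 0 8;0 0 0 0 0.1 0 8' >/dev/null && python3 chr.py && python3 -m creep '0 0 0 0 0.05 0 8;0 0 0 0 0.1 0 8;0 0 0 0 0.1 0 8' >/dev/null && python3 chr.py  && python3 -m creep '0 0 0 0 0.04 0 8;0 0 0 0 0.08 0 8;0 0 0 0 0.08 0 8' >/dev/null && python3 chr.py
```

```text
time_s: 11.35
position: [0.5417, -0.0399, 0.2844]
tool_rot: [[-0.62, 0.784, 0.0], [0.784, 0.62, -0.0], [-0.0, 0.0, -1.0]]
ft_force: [-0.6, 0.2, -1.4]
grip_width: 0.015
gripper_force: 58.8
r 0.0658 z 0.2844 ang 219.3 tool f [ 0.55 -0.32  1.45]
r 0.0571 z 0.2842 ang 219.5 tool f [0.22 0.54 0.12]
r 0.0542 z 0.2843 ang 219.5 tool f [ 0.76 -0.13  0.9 ]
r 0.0512 z 0.2843 ang 219.6 tool f [-0.43  0.44  0.25]
r 0.0489 z 0.2843 ang 219.7 tool f [-0.54  0.9   0.58]
```

```bash
python3 -m creep '0 0 0 0 0.02 0 8;0 0 0 0 0.033 0 8;0 0 0 0 0.033 0 8' >/dev/null && python3 chr.py && python3 -m creep '0 0 0 0 0 -0.03 8;0 0 0 0 0 -0.06 8;0 0 0 0 0 -0.06 8' >/dev/null && python3 chr.py && python3 -m creep '0 0 0 0 0 -0.03 8;0 0 0 0 0 -0.06 8;0 0 0 0 0 -0.06 8' >/dev/null ; python3 chr.py
```

```text
r 0.0480 z 0.2843 ang 219.7 tool f [-0.08 -0.63  0.42]
r 0.0480 z 0.2860 ang 219.7 tool f [-0.67  0.61  2.82]
r 0.0480 z 0.2880 ang 219.7 tool f [-0.03 -1.03  1.68]
```

```bash
sed -i 's/<3.5/<10/' chr.py; python3 -m creep '0 0 0 0 0 -0.03 8;0 0 0 0 0 -0.06 8;0 0 0 0 0 -0.06 8' >/dev/null; python3 chr.py && python3 -m creep '0 0 0 0 0 -0.03 8;0 0 0 0 0 -0.06 8;0 0 0 0 0 -0.06 8' >/dev/null ; python3 chr.py && python3 -m creep '0 0 0 0 0 -0.03 8;0 0 0 0 0 -0.06 8;0 0 0 0 0 -0.06 8' >/dev/null ; python3 chr.py&& python3 -m creep '0 0 0 0 0 -0.03 8;0 0 0 0 0 -0.06 8;0 0 0 0 0 -0.06 8' >/dev/null ; python3 chr.py
python3 - <<'E'
from h import *
p=get_image("side")
u,v=np.round(proj(p,[.58,-.01,.06])).astype(int);cv2.imwrite("pics/s4.png",cv2.resize(p["image"][v-30:v+30,u-40:u+40],(800,600),interpolation=cv2.INTER_CUBIC))
E
```

```text
r 0.0479 z 0.2900 ang 219.7 tool f [ 0.53 -0.6   1.04]
r 0.0479 z 0.2918 ang 219.7 tool f [ 1.51 -0.1   1.02]
r 0.0480 z 0.2935 ang 219.7 tool f [ 0.33 -0.34  1.05]
r 0.0480 z 0.2951 ang 219.6 tool f [-0.01 -0.03  0.92]
```

View pics/s4.png

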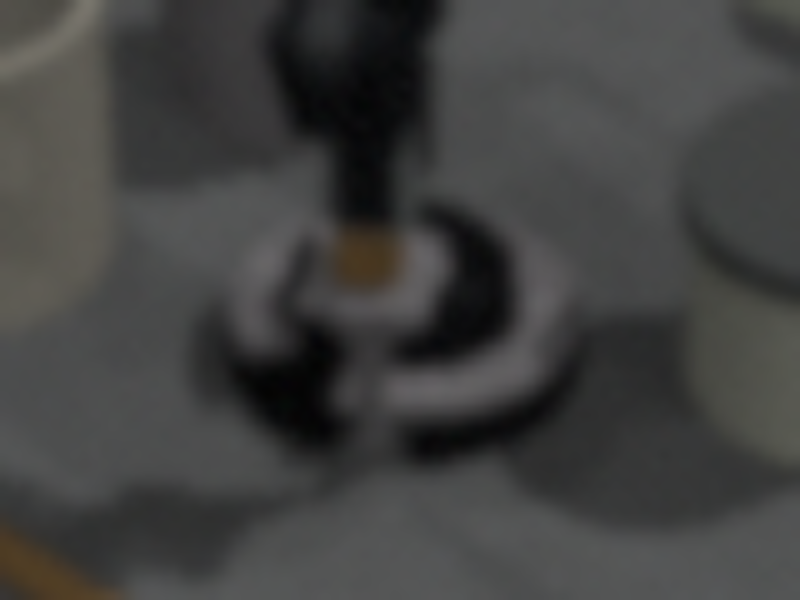

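The crop shows the ring's near end raised on the pick at (370,390), with dark flange visible beneath it. I'll continue lifting and measure the ring's height around the hub.

```bash
cat > ringz.py <<'E'
from h import *
for n in ["wrist","scene","side"]:
    p=get_image(n);X=cloud(p);d=X-[.5926,.0018,0];r=np.hypot(d[...,0],d[...,1]);a=(np.degrees(np.arctan2(d[...,1],d[...,0]))-6.5)%360
    m=(r>.033)&(r<.042)&(p["depth"]>0)&(X[...,2]>.025)&(X[...,2]<.075)
    print(n,[(k,round(float(np.median(X[m&(a>=k)&(a<k+30)][:,2]))*1000 if 0 else float(np.median(X[m&(a>=k)&(a<k+30)][:,2]))*1000,1),int((m&(a>=k)&(a<k+30)).sum())) for k in range(0,360,30) if (m&(a>=k)&(a<k+30)).sum()>5])
E
python3 ringz.py
python3 -m creep '0 0 0 0 0 -0.03 8;0 0 0 0 0 -0.06 8;0 0 0 0 0 -0.06 8' >/dev/null; python3 chr.py && python3 -m creep '0 0 0 0 0 -0.03 8;0 0 0 0 0 -0.06 8;0 0 0 0 0 -0.06 8' >/dev/null ; python3 chr.py
python3 ringz.py
```

```text
wrist [(0, 40.6, 175), (30, 40.6, 226), (60, 41.7, 252), (90, 43.6, 271), (120, 45.9, 275), (150, 36.0, 261), (180, 36.5, 294), (210, 49.1, 17), (240, 47.8, 86), (270, 46.1, 170), (300, 44.2, 195), (330, 41.9, 158)]
scene [(0, 39.5, 22), (30, 38.8, 22), (60, 39.4, 20), (90, 41.4, 23), (120, 43.2, 14), (180, 46.8, 12), (210, 47.3, 16), (240, 46.3, 18), (270, 43.4, 24), (300, 40.6, 30), (330, 39.6, 26)]
side [(90, 43.2, 15), (120, 43.8, 20), (150, 35.0, 26), (180, 33.5, 24), (210, 45.1, 35), (240, 43.7, 43), (270, 45.0, 23), (300, 43.8, 17), (330, 42.0, 14)]
r 0.0480 z 0.2970 ang 219.7 tool f [-0.35 -1.26  2.07]
r 0.0479 z 0.2989 ang 219.7 tool f [ 0.97 -0.59  0.25]
wrist [(0, 43.1, 201), (30, 42.9, 227), (60, 43.9, 250), (90, 46.2, 264), (120, 49.0, 275), (150, 36.1, 254), (180, 36.6, 303), (210, 53.7, 19), (240, 51.6, 86), (270, 49.9, 168), (300, 47.4, 207), (330, 44.9, 196)]
scene [(0, 40.3, 28), (30, 40.1, 23), (60, 41.9, 20), (90, 43.6, 25), (120, 47.6, 15), (180, 50.6, 14), (210, 49.6, 20), (240, 49.6, 16), (270, 45.9, 26), (300, 42.9, 38), (330, 40.1, 37)]
side [(90, 45.8, 15), (120, 48.2, 25), (150, 35.4, 29), (180, 34.3, 24), (210, 48.0, 39), (240, 47.8, 42), (270, 38.6, 39), (300, 45.9, 21), (330, 44.5, 16)]
```

```bash
sed -i 's/\["wrist","scene","side"\]/["wrist"]/' ringz.py
python3 -m creep '0 0 0 0 0 -0.03 8;0 0 0 0 0 -0.06 8;0 0 0 0 0 -0.06 8' >/dev/null; python3 chr.py && python3 -m creep '0 0 0 0 0 -0.03 8;0 0 0 0 0 -0.06 8;0 0 0 0 0 -0.06 8' >/dev/null ; python3 chr.py
python3 ringz.py
```

```text
r 0.0480 z 0.3006 ang 219.7 tool f [0.01 0.76 0.57]
r 0.0480 z 0.3024 ang 219.7 tool f [-0.07 -0.15  1.42]
wrist [(0, 41.4, 170), (30, 41.3, 215), (60, 43.2, 232), (90, 46.7, 250), (120, 50.7, 265), (150, 36.0, 253), (180, 36.2, 308), (210, 56.8, 19), (240, 54.1, 86), (270, 51.2, 178), (300, 47.4, 196), (330, 43.7, 177)]
```

```bash
python3 -m creep '0 0 0 0 0 -0.03 8;0 0 0 0 0 -0.03 8' >/dev/null; python3 chr.py; python3 ringz.py; python3 -m creep '0 0 0 0 0 -0.03 8;0 0 0 0 0 -0.06 8;0 0 0 0 0 -0.06 8' >/dev/null; python3 chr.py; python3 ringz.py
```

```text
r 0.0480 z 0.3032 ang 219.7 tool f [0.32 0.54 0.87]
wrist [(0, 41.3, 173), (30, 41.3, 205), (60, 43.5, 230), (90, 47.0, 250), (120, 51.4, 263), (150, 35.9, 251), (180, 36.2, 311), (210, 57.6, 18), (240, 54.6, 89), (270, 51.4, 170), (300, 47.4, 195), (330, 43.5, 168)]
r 0.0480 z 0.3051 ang 219.7 tool f [-0.5  -0.32  0.47]
wrist [(0, 41.2, 171), (30, 41.7, 206), (60, 44.4, 225), (90, 48.9, 243), (120, 53.6, 265), (150, 36.0, 252), (180, 36.2, 313), (210, 59.3, 20), (240, 55.5, 88), (270, 51.6, 170), (300, 47.2, 193), (330, 43.2, 158)]
```

```bash
python3 -m creep '0 0 0 0 0 -0.02 8;0 0 0 0 0 -0.04 8;0 0 0 0 0 -0.04 8' >/dev/null; python3 chr.py; python3 ringz.py; python3 -m creep '0 0 0 0 0 -0.02 8;0 0 0 0 0 -0.04 8;0 0 0 0 0 -0.04 8' >/dev/null; python3 chr.py; python3 ringz.py
```

```text
r 0.0480 z 0.3063 ang 219.7 tool f [ 0.33 -0.27  1.92]
wrist [(0, 41.1, 169), (30, 41.8, 204), (60, 44.8, 224), (90, 49.4, 242), (120, 54.2, 272), (150, 35.8, 256), (180, 36.1, 311), (210, 60.5, 24), (240, 56.2, 88), (270, 52.3, 175), (300, 47.4, 186), (330, 43.3, 165)]
r 0.0480 z 0.3075 ang 219.7 tool f [ 0.97 -0.01  1.39]
wrist [(0, 41.3, 169), (30, 41.9, 194), (60, 45.1, 220), (90, 50.1, 245), (120, 55.2, 275), (150, 36.1, 258), (180, 36.0, 324), (210, 61.6, 25), (240, 57.2, 90), (270, 53.0, 175), (300, 48.0, 182), (330, 43.7, 163)]
```

```bash
python3 -m creep '0 0 0 0 0 -0.02 8;0 0 0 0 0 -0.04 8;0 0 0 0 0 -0.04 8' >/dev/null; python3 chr.py; python3 ringz.py; python3 -m creep '0 0 0 0 0 -0.02 8;0 0 0 0 0 -0.04 8;0 0 0 0 0 -0.04 8' >/dev/null; python3 chr.py; python3 ringz.py
```

```text
r 0.0480 z 0.3087 ang 219.7 tool f [-0.04  0.3   1.45]
wrist [(0, 41.5, 165), (30, 42.1, 195), (60, 45.2, 214), (90, 50.8, 243), (120, 56.1, 281), (150, 35.9, 257), (180, 36.1, 315), (210, 62.3, 30), (240, 58.2, 89), (270, 53.9, 175), (300, 48.6, 179), (330, 44.0, 163)]
r 0.0480 z 0.3099 ang 219.7 tool f [ 0.07 -0.55  0.42]
wrist [(0, 41.6, 164), (30, 42.3, 193), (60, 45.6, 215), (90, 50.9, 239), (120, 56.6, 284), (150, 36.2, 254), (180, 36.0, 319), (210, 62.4, 31), (240, 59.1, 89), (270, 54.5, 182), (300, 49.1, 183), (330, 44.3, 166)]
```

```bash
python3 -m creep '0 0 0 0 0 0.06 8;0 0 0 0 0 0.12 8;0 0 0 0 0 0.18 8;0 0 0 0 0 0.18 8' >/dev/null; python3 chr.py; python3 ringz.py; python3 -m creep '0 0 0 0 0 0.06 8;0 0 0 0 0 0.12 8;0 0 0 0 0 0.18 8;0 0 0 0 0 0.18 8' >/dev/null; python3 chr.py; python3 ringz.py
```

```text
r 0.0480 z 0.3040 ang 219.7 tool f [-0.38  0.42  0.65]
wrist [(0, 41.2, 174), (30, 41.5, 206), (60, 43.8, 229), (90, 47.9, 250), (120, 52.3, 264), (150, 36.1, 250), (180, 36.1, 314), (210, 58.0, 14), (240, 54.8, 89), (270, 51.3, 170), (300, 47.2, 185), (330, 43.4, 164)]
r 0.0480 z 0.2987 ang 219.7 tool f [-0.4  -0.48  1.87]
wrist [(0, 42.9, 191), (30, 43.1, 231), (60, 44.8, 251), (90, 47.4, 267), (120, 49.8, 281), (150, 36.1, 258), (180, 36.1, 302), (210, 52.7, 13), (240, 50.6, 88), (270, 48.5, 168), (300, 46.1, 206), (330, 43.9, 181)]
```

```bash
python3 -m creep '0 0 0 0 0 0.06 8;0 0 0 0 0 0.1 8;0 0 0 0 0 0.1 8' >/dev/null; python3 chr.py; python3 ringz.py; python3 -m creep '0 0 0 0 0 0.06 8;0 0 0 0 0 0.1 8;0 0 0 0 0 0.1 8' >/dev/null; python3 chr.py; python3 ringz.py
```

```text
r 0.0480 z 0.2958 ang 219.7 tool f [ 0.28 -0.05  1.04]
wrist [(0, 44.6, 217), (30, 44.9, 243), (60, 46.0, 261), (90, 47.4, 279), (120, 48.9, 286), (150, 36.1, 260), (180, 36.3, 295), (210, 50.0, 16), (240, 48.7, 87), (270, 47.3, 166), (300, 46.1, 207), (330, 44.9, 197)]
r 0.0480 z 0.2928 ang 219.7 tool f [0.   0.25 0.96]
wrist [(0, 45.8, 236), (30, 46.3, 258), (60, 46.9, 276), (90, 47.6, 289), (120, 48.0, 290), (150, 36.2, 268), (180, 36.3, 295), (210, 47.5, 14), (240, 46.8, 85), (270, 46.3, 165), (300, 45.8, 207), (330, 45.8, 216)]
```

```bash
python3 -m creep '0 0 0 0 0 0.06 8;0 0 0 0 0 0.1 8;0 0 0 0 0 0.1 8' >/dev/null; python3 chr.py; python3 ringz.py; python3 -m creep '0 0 0 0 0 0 8;0 0 0 0 0 0 8' >/dev/null; python3 chr.py; python3 ringz.py
```

```text
r 0.0480 z 0.2898 ang 219.7 tool f [-0.06 -0.48  0.97]
wrist [(0, 46.0, 239), (30, 46.4, 263), (60, 46.9, 285), (90, 47.6, 301), (120, 48.0, 299), (150, 36.0, 271), (180, 36.2, 307), (240, 46.9, 76), (270, 46.2, 160), (300, 45.9, 221), (330, 45.7, 216)]
r 0.0480 z 0.2900 ang 219.7 tool f [1.72 0.16 1.39]
wrist [(0, 45.9, 232), (30, 46.3, 262), (60, 46.9, 282), (90, 47.4, 292), (120, 48.0, 301), (150, 36.0, 275), (180, 36.2, 302), (240, 46.8, 78), (270, 46.3, 158), (300, 45.8, 222), (330, 45.7, 219)]
```

```bash
cat > plane.py <<'E'
from h import *
for n in ["wrist","wrist","scene","side"]:
    p=get_image(n);X=cloud(p);d=X-[.5926,.0018,0];r=np.hypot(d[...,0],d[...,1]);a=(np.degrees(np.arctan2(d[...,1],d[...,0]))-6.5)%360
    m=(r>.032)&(r<.043)&(p["depth"]>0)&(X[...,2]>.038)&(X[...,2]<.058)&((a<150)|(a>235))
    P=d[m];b=0
    for _ in range(4):
        A=np.c_[P[:,:2],np.ones(len(P))];c=np.linalg.lstsq(A,P[:,2],rcond=None)[0];e=P[:,2]-A@c;P=P[np.abs(e)<max(.001,2*e.std())]
    q=(r>.048)&(r<.07)&(p["depth"]>0)&(X[...,2]>.022)&(X[...,2]<.036)
    plat=np.median(X[q][:,2])-.030
    f=lambda ang,R=.037:round(1000*(c@[R*np.cos(np.radians(ang+6.5)),R*np.sin(np.radians(ang+6.5)),1]-plat-.004),1)
    print(n,len(P),"platbias",round(plat*1000,2),"bottom: pick",f(208),"other",f(152),"back",f(0),"balls",[f(t,.03) for t in (107,240,317)],"ring ctr",(1000*(P[:,:2].max(0)+P[:,:2].min(0))/2).round(1))
E
python3 plane.py
```

```text
wrist 2201 platbias 0.65 bottom: pick 43.2 other 43.4 back 41.1 balls [np.float64(42.8), np.float64(42.5), np.float64(41.4)] ring ctr [1.9 2. ]
wrist 2184 platbias 0.64 bottom: pick 43.2 other 43.4 back 41.1 balls [np.float64(42.8), np.float64(42.5), np.float64(41.4)] ring ctr [2.1 1.9]
scene 187 platbias -1.56 bottom: pick 43.0 other 43.6 back 41.3 balls [np.float64(43.1), np.float64(42.4), np.float64(41.4)] ring ctr [3.1 0.3]
side 137 platbias -0.07 bottom: pick 43.3 other 43.8 back 40.8 balls [np.float64(43.1), np.float64(42.5), np.float64(41.1)] ring ctr [1.5 0.4]
```

The ring stays up with the foot now below it: the lowest point reads about 41 mm, against the 40 mm required. I'll withdraw the pick radially and check again.

```bash
python3 -m creep '0 0 0 0 -0.1 0 8;0 0 0 0 -0.25 0 8;0 0 0 0 -0.5 0 8;0 0 0 0 -0.8 0 8;0 0 0 0 -1 0 8;0 0 0 0 -1 0 8' ; python3 chr.py; python3 plane.py
```

```text
time_s: 21.35
position: [0.5315, -0.048, 0.2901]
tool_rot: [[-0.62, 0.785, -0.0], [0.785, 0.62, -0.0], [0.0, -0.0, -1.0]]
ft_force: [0.9, -0.5, -1.2]
grip_width: 0.0151
gripper_force: 58.9
r 0.0788 z 0.2901 ang 219.2 tool f [-0.92  0.42  1.17]
wrist 2375 platbias 0.65 bottom: pick 43.2 other 43.5 back 41.1 balls [np.float64(42.8), np.float64(42.6), np.float64(41.4)] ring ctr [ 2. -0.]
wrist 2397 platbias 0.66 bottom: pick 43.1 other 43.4 back 41.1 balls [np.float64(42.8), np.float64(42.5), np.float64(41.4)] ring ctr [1.8 0. ]
scene 186 platbias -1.35 bottom: pick 42.2 other 42.7 back 40.7 balls [np.float64(42.3), np.float64(41.6), np.float64(40.8)] ring ctr [3.3 0. ]
side 132 platbias -0.02 bottom: pick 43.0 other 43.1 back 41.0 balls [np.float64(42.5), np.float64(42.4), np.float64(41.3)] ring ctr [ 2.2 -2.4]
```

```bash
python3 - <<'E'
from h import *
print(units([0.5206,-0.3275,0.41]))
E
python3 -m creep '0 0 0 0 0 -0.5 8;0 0 0 0 0 -1.2 8;0 0 0 0 0 -2.1 8;0 0 0 0 0 -3 8;0 0 0 0 0 -3.7 8;0 0 0 0 0 -4 8'
```

```text
[-7.08208907 -6.09547242 -3.99911227]
time_s: 22.15
position: [0.5322, -0.0472, 0.4119]
tool_rot: [[-0.621, 0.784, 0.003], [0.784, 0.621, -0.001], [-0.003, 0.002, -1.0]]
ft_force: [-0.6, 0.5, -0.1]
grip_width: 0.0151
gripper_force: 58.9
```

```bash
python3 -m creep '0 0 0.5 -0.4 -0.4 0 8;0 0 1.1 -1.2 -1.1 0 8;0 0 1.7 -2.1 -1.8 0 8;0 0 2.3 -3 -2.6 0 8;0 0 2.9 -3.9 -3.4 0 8;0 0 3.5 -4.8 -4.1 0 8;0 0 4.1 -5.6 -4.8 0 8;0 0 4.6 -6.3 -5.4 0 8;0 0 4.95 -6.9 -5.9 0 8;0 0 4.95 -7.08 -6.1 0 8;0 0 4.95 -7.08 -6.1 0 8;0 0 4.95 -7.08 -6.1 0 8'
python3 - <<'E'
from h import *
p=get_image("wrist");X=cloud(p)
print(units([0.5206,-0.3275,0.2647]))
m=(X[...,2]>.060)&(X[...,2]<.068)&(np.hypot(X[...,0]-.52,X[...,1]+.327)<.05);q=X[m];print(len(q),cv2.minAreaRect((q[:,:2]*1000).astype(np.float32)),env.observe()["ft_force"])
E
```

```text
time_s: 23.35
position: [0.5205, -0.3266, 0.4097]
tool_rot: [[0.02, 1.0, -0.0], [1.0, -0.02, 0.001], [0.001, -0.0, -1.0]]
ft_force: [-0.1, 0.3, -0.9]
grip_width: 0.0148
gripper_force: 58.9
[-3.83466312e-02  2.17345352e-03  4.84165951e+00]
2093 ((520.8294677734375, -326.90252685546875), (59.99009323120117, 60.81467819213867), 16.246809005737305) [-0.2658731  -0.5918828  -0.08264562]
```

```bash
python3 -m creep '0 0 0 -0.03 0 0.5 8;0 0 0 -0.03 0 1.3 8;0 0 0 -0.03 0 2.1 8;0 0 0 -0.03 0 2.9 8;0 0 0 -0.03 0 3.5 8;0 0 0 -0.03 0 4 8;0 0 0 -0.03 0 4.3 8;0 0 0 -0.03 0 4.5 8;0 0 0 -0.03 0 4.65 8;0 0 0 -0.03 0 4.65 8'
python3 chk.py && python3 -m creep '0 0 0 0 0 0.04 8;0 0 0 0 0 0.08 8;0 0 0 0 0 0.12 8;0 0 0 0 0 0.15 8;0 0 0 0 0 0.15 8'
```

```text
time_s: 24.4
position: [0.5204, -0.3283, 0.2704]
tool_rot: [[0.022, 1.0, -0.0], [1.0, -0.022, 0.0], [0.0, -0.0, -1.0]]
ft_force: [0.2, 0.1, -1.1]
grip_width: 0.0153
gripper_force: 58.9
0.2704 -1.08
time_s: 24.9
position: [0.5203, -0.3285, 0.2659]
tool_rot: [[0.022, 1.0, -0.0], [1.0, -0.022, 0.0], [0.0, -0.0, -1.0]]
ft_force: [-1.4, -0.1, 0.1]
grip_width: 0.0154
gripper_force: 58.9
```

```bash
python3 -m creep '0 0 0 0.03 0 0.03 8;0 0 0 0.03 0 0.03 8'; python3 -m creep '0 0 0 0 0 0 20;0 0 0 0 0 0 35;0 0 0 0 0 0 50;0 0 0 0 0 0 50;0 0 0 0 0 0 50;0 0 0 0 0 0 50'; python3 -m creep '0 0 0 0 0 -0.3 50;0 0 0 0 0 -1 50;0 0 0 0 0 -2 50;0 0 0 0 0 -3 50;0 0 0 0 0 -4 50;0 0 0 0 0 -4.5 50;0 0 0 0 0 -4.5 50'
python3 - <<'E'
from h import *
p=get_image("wrist");X=cloud(p);near=(np.hypot(X[...,0]-.5208,X[...,1]+.3268)<.04)
for lo,hi in [(.058,.0655),(.115,.14)]:
    q=X[near&(X[...,2]>lo)&(X[...,2]<hi)];print(len(q),q[:,2].mean(),cv2.minAreaRect((q[:,:2]*1000).astype(np.float32)))
E
python3 plane.py
```

```text
time_s: 25.1
position: [0.5203, -0.3275, 0.265]
tool_rot: [[0.022, 1.0, -0.0], [1.0, -0.022, 0.0], [0.0, -0.0, -1.0]]
ft_force: [0.7, 0.3, -1.0]
grip_width: 0.0152
gripper_force: 58.9
time_s: 25.7
position: [0.5204, -0.3276, 0.2651]
tool_rot: [[0.022, 1.0, 0.0], [1.0, -0.022, 0.0], [0.0, 0.0, -1.0]]
ft_force: [-0.3, 0.4, -0.2]
grip_width: 0.05
gripper_force: 0.0
time_s: 26.4
position: [0.5202, -0.3274, 0.4031]
tool_rot: [[0.022, 1.0, 0.004], [1.0, -0.022, -0.004], [-0.004, 0.004, -1.0]]
ft_force: [-1.1, 0.3, -0.5]
grip_width: 0.05
gripper_force: 0.0
1674 0.06445234483441326 ((520.782470703125, -326.57781982421875), (59.95487594604492, 60.217185974121094), 16.22281837463379)
314 0.12393279015548116 ((521.5137939453125, -325.8381652832031), (15.72834300994873, 15.87895393371582), 88.25530242919922)
  ret = _var(a, axis=axis, dtype=dtype, out=out, ddof=ddof,
  arrmean = um.true_divide(arrmean, div, out=arrmean,
  ret = ret.dtype.type(ret / rcount)
  return _methods._mean(a, axis=axis, dtype=dtype,
  ret = ret.dtype.type(ret / rcount)
Traceback (most recent call last):
  File "plane.py", line 11, in <module>
    print(n,len(P),"platbias",round(plat*1000,2),"bottom: pick",f(208),"other",f(152),"back",f(0),"balls",[f(t,.03) for t in (107,240,317)],"ring ctr",(1000*(P[:,:2].max(0)+P[:,:2].min(0))/2).round(1))
                                                                                                                                                              ~~~~~~~~~~~^^^
ValueError: zero-size array to reduction operation maximum which has no identity
```

The pick is seated. I'll go back to the earlier viewpoint to compare the ring's height with its seated reading from the first picture.

```bash
python3 -m creep '0 0 0 0.6 0.2 -0.3 50;0 0 -0.5 1.8 0.6 -0.3 50;0 0 -1 3 1 -0.3 50;0 0 -1.5 4.2 1.3 -0.3 50;0 0 -2 5.4 1.7 -0.3 50;0 0 -2.3 6.6 2 -0.3 50;0 0 -2.3 7.6 2.4 -0.3 50;0 0 -2.3 8 2.5 -0.3 50;0 0 -2.3 8 2.5 -0.3 50;0 0 -2.3 8 2.5 -0.3 50' | head -2
python3 - <<'E'
from h import *
p=get_image("wrist");C=[("seated",np.load("w2.npy")),("now",cloud(p))]
for n,X in C:
    d=X-[.5926,.0018,0];r=np.hypot(d[...,0],d[...,1]);a=(np.degrees(np.arctan2(d[...,1],d[...,0]))-6.5)%360
    m=(r>.032)&(r<.043)&(X[...,2]>.034)&(X[...,2]<.052)
    print(n,[round(1000*float(np.median(X[m&(np.abs((a-k+180)%360-180)<10)][:,2])),1) for k in (0,60,107,152,208,240,317,340)],"hub",np.median(X[(r<.025)][:,2])*1000,"plat",np.median(X[(r>.05)&(r<.06)][:,2])*1000)
cv2.imwrite("pics/w5.png",cv2.resize(p["image"][40:135,225:320],(600,600),interpolation=cv2.INTER_CUBIC))
E
```

```text
time_s: 27.5
position: [0.6004, -0.0897, 0.4088]
seated [39.7, 39.8, 39.8, 39.5, 39.6, 39.6, 39.7, 39.7] hub 55.905054004979135 plat 30.690349421071378
now [45.8, 46.5, 47.7, 47.9, 47.8, 47.3, 45.8, 45.7] hub 55.87744451868526 plat 30.6615699925068
```

View pics/w5.png

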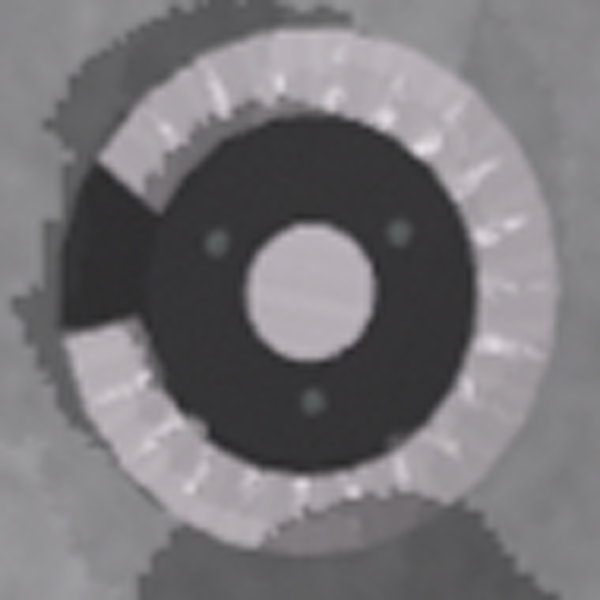

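The crop shows the ring lying around the hub with its gap still at (105,250). Compared with the seated picture, its ends are up about 8 mm and its back about 6.1 mm, against the 5 mm needed. Handing in.

```bash
python3 -c "
from rig import job
print(job.close_job())"
```

```text
the job is handed in; nothing more can be done
None
```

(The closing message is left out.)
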